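# Fit the blade to a mini chopper, snap its lid on and hold it down to run

### The arm

A 6-joint arm with a two-finger parallel gripper is mounted at the origin on a cart in front of the work surface, level with it; the furniture and walls round the work are solid. World frame = base frame: x ahead of the robot, y to its left, z up, the work surface at z = 0. Lengths are in mm, angles in rad, forces in N, time in s.
With the tool pointing down it reaches from about 250 to 725 mm from the base axis. Payload 4 kg.
Tool frame: the origin (TCP) lies at the very end of the fingers, on their centre line; the grasp point (between the pads) lies 19 mm behind it; z points along the fingers, y is the line along which they close (so a half turn about z gives the same grasp; the last joint's range is limited). The gripper opens to 85 mm and grips with 20 to 120 N. Pads are 22 mm wide; open, the fingers measure 114 mm over their backs; the gripper's body (76 mm by 85 mm) begins 54 mm behind the grasp point. The pads swing forward as they close: fully open they stand 13 mm farther back than shut.
Start: joints at [-1.169, 0.241, 0.005, 1.335, 0, 1.571], TCP at [195.536, -460.18, 231.306] pointing down, gripper open.
Joint ranges: [-2.72, 2.72], [-1.05, 1.87], [-1.09, 1.28], [-1.99, 2.15], [-1.42, 1.44], [-3.14, 3.14]. Speed limits (rad/s): [2.79, 2.79, 3.14, 3.14, 3.14, 3.14].

### API

Orientations are given as a 3x3 rotation matrix whose columns are the frame's x, y, z axes.
In Python, from rig import bot, read_camera, camera_model, models gives the robot as it stands. The module is installed in compiled form; this text tells all that it offers.
- The arm moves only by the tool apply_moves, never from a script. Its argument "targets" is a list of rows, each a list of 7 numbers: the opening, from 0 (shut) to 1 (fully open), then the shift along the tool's x, y, z in m, then the turn, a rotation vector about the tool's x, y, z in degrees. A call has 1 to 20 rows; each row shifts and turns the commanded pose from where the row before left it, along the tool's axes as they then stand; what a row does not reach is not made up. A row lasts 1/12 s, in which the tool goes at most 41.7 mm and 7.16 degrees, less where a joint would pass 70% of its speed; a pose out of reach is approached as far as the arm can. A call with a gripper value outside its range is refused whole. The fingers move at their own pace and stop on an object; the grip force is fixed at half the most. Time passes only in rows, so rows that do not move let the fingers close. It gives the time, the measured TCP pose, the force, the opening and the grip force at its end, in the units of the state.
- bot.sense(): the state, without advancing time (a new reading comes with each control period).
- read_camera(name): name is "scene" or "side" or "wrist"; returns the picture (400x640x3 uint8, blue, green, red); there is no depth.
- camera_model(name): a dict with "fx", "fy", "cx", "cy" (pixels), "xyz" and "rotation" of the camera in the world. Camera axes: x right, y down, z forward; pixel columns grow to the right and rows downward; lengths in mm; the calibration is good to about 2 mm. The wrist camera is an equidistant fisheye: a pixel r from the principal point sees the ray r / f radians off the axis. A picture is of the moment at which its call begins: read the wrist's pose just before it. camera_model takes no time and is no camera call; for the wrist camera it gives the pose at the moment of the call.
- bot.hand_in(): hands the job in; it is judged then, once.
Trained networks look in the newest picture that a camera, given by its name, has taken for a name from the list of things; names that differ only in an ending like _2 or _b are one class to them, and where a whole thing is asked for, a point or a joint stands for the part that bears it (a point fixed in the world has none). Each returns a list of dicts, best first, with "p" (0 to 1); they miss things now and then, are a little off and sometimes report something else, mostly with a low value. They report only what shows in the picture. A call takes as long as a camera call.
- models.trace(thing, camera): "mask" (400x640 bool, what is visible of it) and "extent" ([centre column, centre row, width, height] in pixels, round what is visible of it).
The state is a dict: "clock": time; "qpos": joint angles; "dq": joint speeds; "tau": joint torques, N m; "tool_pos": TCP position; "orientation": TCP orientation; "ft_force": force on the tool from outside, world axes, zero at the start; "moment": the same for the moment, N m; "opening": finger opening in mm; "grip_force": force on a finger pad.
Only numpy, scipy, OpenCV 4.12 (cv2) and the standard library are available. Lean on these libraries where they do the work, as an engineer would, in place of code of your own. Each camera call takes 0.05 s, during which the arm holds its last target. There are 200 camera calls.

### The job

Put the mini chopper together and run it: set the blade's hollow hub over the drive spindle so that it sits fully down in the bowl, and let it go; then take the lid by its knob and press it straight down onto the bowl until the four clips snap over its edge. Keep pressing after the snap, so that the lid sits flush on the bowl's rim with the orange switch ring pushed fully in (the chopper only runs while it is held down), and finish like that, with your hand still holding the lid down. Leave the onion, the garlic and the mug where they are.

Things in the scene. Friction and masses are not known exactly. Their poses are not given: they have to be found in the camera images.
- chopper: Cordless mini chopper, fixed on the worktop: round teal motor base, 134 mm wide, 55 mm high, and a clear round bowl on it, 130 mm outside, 122 mm inside. Origin: centre of its underside, z up. Bowl floor at z = 60 mm, rim at 135 mm. Four teal spring clips, hinged outside the bowl, at +-45 and +-135 degrees from its x axis, stand round the rim up to z = 166 mm, 63 to 80 mm from the axis.
- bowl_rim (a point): Centre of the bowl's mouth in the plane of the rim, 135 mm above the chopper's underside, z up. The clips' round noses, centred 12 mm above the rim, overhang the lid's edge by 3 mm and spring outward while the lid is pushed past.
- spindle_foot (a point): On the axis of the upright steel drive spindle in the middle of the bowl, at the grey shoulder (32 mm wide) on which the blade's hub comes to rest, 71 mm below the rim. The spindle is round, 12 mm thick: the blade fits any way round.
- spindle_tip (a point): Top of the spindle, 54 mm above the shoulder, 17 mm below the bowl's rim; its last 12 mm taper to 5 mm.
- switch_ring (a joint): Orange sprung ring let into the bowl's rim, 130 mm outside, 4 mm wide. 0 = free, standing 6 mm proud of the rim; 0.006 = pushed flush with the rim, fully in (the motor runs). It pushes back with 1.6 N at 0 and 6.4 N at 0.006. Under a lid that is snapped on but not pressed it reads about 0.003.
- blade: Chopping blade, about 80 g: black upright hub 28 mm wide, 87 mm high, foot collar 40 mm wide, two curved steel blades low on its sides reaching 51 mm from the axis. Stands upright on its foot. Origin: centre of the hub's underside, z up. A round blind hole, 16 mm wide, 60 mm deep, runs up from there for the spindle. Seated, its origin is at spindle_foot.
- hub_top (a point): Centre of the hub's top (orange dot), 87 mm above its underside. Grip the hub by its upper 27 mm. Seated, the top stands 16 mm above the bowl's rim; to let go open the fingers part way, as bowl and clips are round it.
- lid: Teal domed lid, 132 mm wide, 87 mm high with its black knob, about 180 g; fits any way round. Origin: centre of the underside, on which it stands, z up. Going up: plug for the bowl (100 mm wide at the foot, 114 mm from 10 mm up, rib 118 mm wide at 11 mm), beaded edge (132 mm wide, 30 to 36 mm up), dome (flat top at 56 mm), knob. Pressed home its origin is 30 mm below the bowl's rim.
- lid_edge (a point): Centre of the lid in the plane of the beaded edge's underside, 30 mm above the lid's underside; meets bowl_rim when pressed home. Height over the rim: 19 mm, the rib enters the bowl; 16 mm, the clips are touched; 14 to 11 mm, the push peaks at 8 to 14 N if centred; below 10 mm it drops away and the clips pull the lid down; 6 to 0 mm, the ring pushes back; let go, it rises to 3 mm.
- lid_knob (a point): Centre of the knob (39 mm wide, 56 to 87 mm above the lid's underside) at the height to grip, 76 mm above the underside, 20 mm above the dome's flat top.
- onion: Brown onion, 82 mm wide, 94 mm high, loose. Origin: centre of its underside. To be left alone.
- garlic: Garlic bulb, 60 mm wide, 58 mm high, loose. Origin: centre of its underside. To be left alone.
- mug: White mug with a leaf pattern, 92 mm wide, 127 mm over its handle, 95 mm high, loose. Origin: centre of its underside. To be left alone.

How it is judged:
By the outcome, as a careful person would: the job done as asked, in the order asked, and still so for the second after the job is handed in, while the arm keeps its last pose, push and grip.
It also fails if it takes over 64 s, if anything falls off the work surface, if the arm or the gripper's body presses on something with over 40 N, if the wrist force passes 120 N, or if a joint passes its speed limit or range.

## Working session

There is one attempt and no reset: what is moved stays moved. The work goes in short steps, Python scripts to look and compute and a tool call to move; the robot and the scene stay as the last step left them, time stands still between calls to the robot, and variables do not carry over. Pictures are saved under pics/ and viewed, at most 10 in all, crops included, and the job is handed in when it is done.

Besides the shell and the picture viewer there is one more tool, called after "Request:" by a JSON object that holds its "name" and its "arguments". apply_moves: Moves the arm, as the interface text tells. Its arguments: {"type":"object","properties":{"targets":{"type":"array"}},"required":["targets"]}

```bash
mkdir -p pics; cat > h.py <<'E'
import numpy as np, cv2
from rig import bot, read_camera, camera_model, models
def proj(cam,P):
    m=camera_model(cam);R=np.array(m["rotation"]);c=R.T@(np.array(P,float)-np.array(m["xyz"]))
    if cam=="wrist":
        r=np.hypot(c[0],c[1]);t=np.arctan2(r,c[2]);return np.array([m["cx"]+m["fx"]*t*c[0]/max(r,1e-9),m["cy"]+m["fy"]*t*c[1]/max(r,1e-9)])
    return np.array([m["cx"]+m["fx"]*c[0]/c[2],m["cy"]+m["fy"]*c[1]/c[2]])
def ray(cam,u,m=None):
    m=m or camera_model(cam);R=np.array(m["rotation"])
    a=(u[0]-m["cx"])/m["fx"];b=(u[1]-m["cy"])/m["fy"]
    if cam=="wrist":
        t=np.hypot(a,b);s=np.sin(t)/max(t,1e-9);d=np.array([a*s,b*s,np.cos(t)])
    else: d=np.array([a,b,1.])
    d=R@d;return np.array(m["xyz"]),d/np.linalg.norm(d)
def atz(cam,u,z,m=None):
    o,d=ray(cam,u,m);return o+d*(z-o[2])/d[2]
E
cat > a.py <<'E'
from h import *
for c in("scene","side","wrist"):
    im=read_camera(c);cv2.imwrite(f"pics/{c}0.png",im)
    m=camera_model(c);print(c,m["fx"],m["cx"],m["cy"],np.round(m["xyz"]),np.round(m["rotation"],2).tolist())
    for t in("chopper","blade","lid","onion","garlic","mug"):
        for d in models.trace(t,c)[:2]: print(t,round(d["p"],2),np.round(d["extent"]))
s=bot.sense();print(s["clock"],s["orientation"],s["opening"],s["ft_force"])
ims=[cv2.imread(f"pics/{c}0.png") for c in("scene","side")]
cv2.imwrite("pics/both.png",cv2.resize(np.vstack(ims),(480,600)))
E
python3 a.py
```

```text
scene 389.70605018670636 317.64655627362714 197.66287334503178 [-57. 376. 817.] [[-0.47, -0.65, 0.6], [-0.88, 0.33, -0.33], [0.01, -0.69, -0.73]]
chopper 0.57 [289. 192.  50.  74.]
blade 0.56 [406. 214.  35.  30.]
blade 0.5 [249. 246.  26.  18.]
lid 0.68 [274. 285.  57.  53.]
lid 0.15 [351. 258.  36.  28.]
onion 0.86 [352. 260.  31.  32.]
garlic 0.94 [249. 244.  25.  21.]
mug 0.87 [375. 163.  33.  40.]
side 441.6591001200106 318.8305787606735 204.57319515096242 [ 264. -611.  737.] [[0.94, -0.21, 0.26], [-0.33, -0.62, 0.71], [0.01, -0.75, -0.66]]
chopper 0.76 [356. 198.  63.  92.]
blade 0.85 [315. 321.  30.  46.]
onion 0.62 [265. 248.  36.  35.]
garlic 0.88 [304. 186.  19.  21.]
mug 0.73 [412. 288.  64.  66.]
mug 0.61 [359. 178.  57.  36.]
wrist 309.70691628693146 317.5344392296373 201.77916903897793 [ 259. -432.  374.] [[0.39, -0.88, -0.26], [-0.92, -0.37, -0.11], [0.0, 0.28, -0.96]]
1.05 [[ 9.20372098e-01  3.91043732e-01  1.54902719e-05]
 [ 3.91043731e-01 -9.20372098e-01  2.60730908e-05]
 [ 2.44525328e-05 -1.79395716e-05 -1.00000000e+00]] 85.18019751233238 [-0.10504517  0.28095394 -0.16612652]
```

View pics/scene0.png

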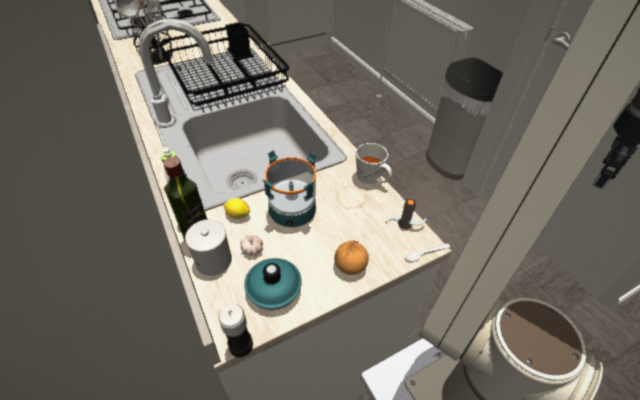

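View pics/side0.png

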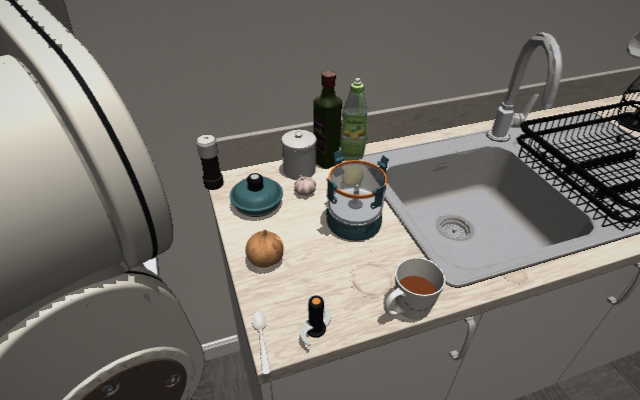

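The scene view shows the blade's orange dot at about (409,202), the knob at (272,270) and the orange ring around (290,170). In the side view they are at (316,300), (255,180) and (357,180). The distractors are clear of all three.

```bash
cat > b.py <<'E'
from h import *
from scipy.optimize import least_squares
def tri(us):
    A=np.zeros((3,3));b=np.zeros(3)
    for c,u in us:
        o,d=ray(c,u);M=np.eye(3)-np.outer(d,d);A+=M;b+=M@o
    return np.linalg.solve(A,b)
I={c:cv2.imread(f"pics/{c}0.png") for c in("scene","side")}
def orange(c,box):
    x0,y0,x1,y1=box;h=cv2.cvtColor(I[c],cv2.COLOR_BGR2HSV)[y0:y1,x0:x1]
    y,x=np.nonzero((h[...,0]<18)&(h[...,1]>150)&(h[...,2]>90));return np.c_[x+x0,y+y0]
d={"scene":orange("scene",(398,194,420,212)),"side":orange("side",(304,290,328,308))}
us=[(c,p.mean(0)) for c,p in d.items()];print("dot",us,tri(us),[atz(c,u,87) for c,u in us])
r={"scene":orange("scene",(255,145,325,200)),"side":orange("side",(320,155,395,200))}
for c,p in r.items():
    W=np.array([atz(c,u,140)[:2] for u in p])
    f=lambda q:np.hypot(*(W-q[:2]).T)-q[2]
    s=least_squares(f,[*np.median(W,0),63],loss="soft_l1",f_scale=2);s2=least_squares(lambda q:f([*q,63]),s.x[:2],loss="soft_l1",f_scale=2)
    print("ring",c,len(p),s.x,s2.x)
for c,box in(("scene",(258,258,288,286)),("side",(240,168,272,192))):
    x0,y0,x1,y1=box;g=I[c][y0:y1,x0:x1].max(2);y,x=np.nonzero(g<45);print("knob",c,x.min()+x0,x.max()+x0,y.min()+y0,y.max()+y0,len(x))
    k=np.array([x.mean()+x0,y.mean()+y0]);print(k,atz(c,k,74))
for t,z in(("mug",48),("onion",47),("garlic",29)):
    for c in("scene","side"):
        read_camera(c);l=models.trace(t,c)
        if l: print(t,c,np.round(atz(c,l[0]["extent"][:2],z)))
cv2.imwrite("pics/c1.png",np.hstack([cv2.resize(I["side"][275:350,280:355],(400,400),interpolation=2),cv2.resize(I["scene"][180:255,370:445],(400,400),interpolation=2)]))
E
python3 b.py
```

```text
dot [('scene', array([410.17241379, 201.89655172])), ('side', array([315.82692308, 300.84615385]))] [ 427.59593123 -156.20640889   86.27427681] [array([ 427.52258152, -155.69030278,   87.        ]), array([ 427.0637087, -156.904148 ,   87.       ])]
ring scene 176 [608.98093464  95.43601052  62.59743382] [608.95291416  95.42659502]
ring side 237 [610.03553387  90.10848788  62.98405701] [610.03455934  90.10728717]
knob scene 264 279 265 283 174
[271.56896552 276.4137931 ] [396.27931855 243.22577129  74.        ]
knob side 247 262 175 191 190
[254.72631579 183.63684211] [403.84611532 224.56077636  74.        ]
mug scene [651.  86.  48.]
mug side [ 630. -160.   48.]
onion scene [369.  51.  47.]
onion side [377.  32.  47.]
garlic scene [533. 246.  29.]
garlic side [529. 233.  29.]
```

View pics/c1.png

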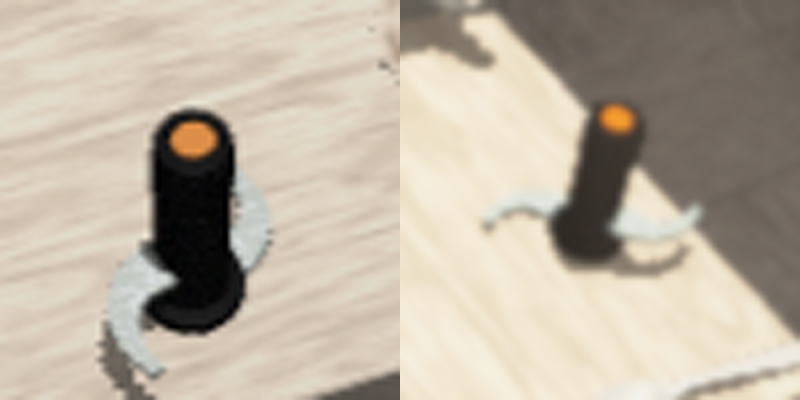

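The blade stands upright at about (427,-156), and the crop confirms its orange dot. I'll move above it and look from close by.

Request:
{"name": "apply_moves", "arguments": {"targets": [[1,0.0221,-0.0126,0.002,0,0,0],[1,0.0221,-0.0126,0.002,0,0,0],[1,0.0221,-0.0126,0.002,0,0,0],[1,0.0221,-0.0126,0.002,0,0,0],[1,0.0221,-0.0126,0.002,0,0,0],[1,0.0221,-0.0126,0.002,0,0,0],[1,0.0221,-0.0126,0.002,0,0,0],[1,0.0221,-0.0126,0.002,0,0,0],[1,0.0221,-0.0126,0.002,0,0,0],[1,0.0221,-0.0126,0.002,0,0,0],[1,0.0221,-0.0126,0.002,0,0,0],[1,0.0221,-0.0126,0.002,0,0,0],[1,0.0221,-0.0126,0.002,0,0,0],[1,0.0221,-0.0126,0.002,0,0,0],[1,0.0221,-0.0126,0.002,0,0,0],[1,0,0,0,0,0,0],[1,0,0,0,0,0,0]]}}

```text
clock: 3.07
tool_pos: [427.1, -155.7, 201.1]
orientation: [[0.919, 0.394, -0.001], [0.394, -0.919, -0.0], [-0.001, -0.0, -1.0]]
ft_force: [0.4, -0.1, -0.2]
opening: 85.5
grip_force: 0.0
```

```bash
cat > c.py <<'E'
from h import *
import sys
def look(tag):
    s=bot.sense();m=camera_model("wrist");im=read_camera("wrist");cv2.imwrite(f"pics/{tag}.png",im)
    R=np.array(s["orientation"]);p=np.array(s["tool_pos"])
    print("clock",round(s["clock"],2),"tcp",p.round(1),"x",R[:,0].round(3),"z",R[:,2].round(4),"q",np.round(s["qpos"],2),"F",np.round(s["ft_force"],1),"op",round(s["opening"],1),"g",round(s["grip_force"],1))
    return im,m,R,p
def omask(im):
    h=cv2.cvtColor(im,cv2.COLOR_BGR2HSV);return ((h[...,0]<18)&(h[...,1]>150)&(h[...,2]>90)).astype(np.uint8)
E
python3 - <<'E'
from c import *
im,m,R,p=look("w1")
n,l,st,ce=cv2.connectedComponentsWithStats(omask(im))
for i in range(1,n):
    if st[i,4]>8: print(st[i],ce[i].round(1),atz("wrist",ce[i],87,m).round(1))
print(proj("wrist",[427.5,-156,87]))
E
```

```text
clock 3.07 tcp [ 427.1 -155.7  201.1] x [ 0.919  0.394 -0.001] z [-5.e-04 -1.e-04 -1.e+00] q [-0.35  0.17 -0.17  1.24 -0.    2.39] F [ 0.4 -0.1 -0.2] op 85.5 g 0.0
[ 379    0   68   43 2043] [416.8  16.7] [ 606.2 -170.3   87. ]
[ 103  121   61   72 1353] [133.5 145.1] [405.4  23.7  87. ]
[118 156   6   8  11] [120.  159.4] [386.5  35.6  87. ]
[137 157  21  35 216] [147.6 173.9] [384.7   0.5  87. ]
[157 157   4   6   9] [158.4 159.3] [402.2  -7.   87. ]
[156 167   4   5   9] [157.3 168.7] [393.4  -8.4  87. ]
[309 190  17  17 230] [317.  198.4] [ 424.8 -155.3   87. ]
[318.45204728 195.02289215]
```

View pics/w1.png

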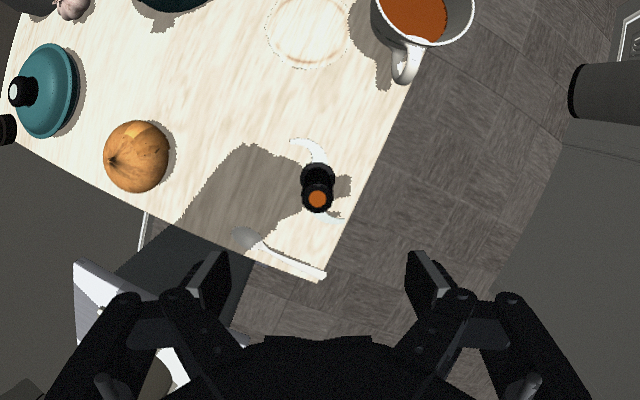

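The wrist view shows the orange dot at (317,198) with the fingers straddling it, which agrees with the fixed cameras to within 3 mm. I'll go down and grip.

Request:
{"name": "apply_moves", "arguments": {"targets": [[1,-0.001,-0.0006,0.016,0,0,0],[1,0,0,0.016,0,0,0],[1,0,0,0.016,0,0,0],[1,0,0,0.016,0,0,0],[1,0,0,0.016,0,0,0],[1,0,0,0.016,0,0,0],[1,0,0,0.016,0,0,0],[1,0,0,0.016,0,0,0],[1,0,0,0.016,0,0,0],[0.3,0,0,0,0,0,0],[0,0,0,0,0,0,0],[0,0,0,0,0,0,0],[0,0,0,0,0,0,0],[0,0,0,0,0,0,0],[0,0,0,0,0,0,0],[0,0,0,0,0,0,0],[0,0,0,0,0,0,0],[0,0,0,0,0,0,0]]}}

```text
clock: 4.62
tool_pos: [426.5, -156.9, 58.6]
orientation: [[0.92, 0.391, 0.002], [0.391, -0.92, -0.001], [0.002, 0.002, -1.0]]
ft_force: [-0.8, -0.6, 6.4]
opening: 26.0
grip_force: 58.9
```

Request:
{"name": "apply_moves", "arguments": {"targets": [[0,0,0,-0.02,0,0,0],[0,0,0,-0.025,0,0,0],[0,0,0,-0.025,0,0,0],[0,0,0,-0.025,0,0,0],[0,0,0,-0.025,0,0,0],[0,0.01,-0.01,-0.025,0,0,0],[0,0.016,-0.015,-0.025,0,0,0],[0,0.016,-0.015,-0.025,0,0,0],[0,0.018,-0.015,0,0,0,0],[0,0.018,-0.015,0,0,0,0],[0,0.018,-0.015,0,0,0,0],[0,0.018,-0.015,0,0,0,0],[0,0.018,-0.015,0,0,0,0],[0,0.018,-0.015,0,0,0,0],[0,0.018,-0.015,0,0,0,0],[0,0.018,-0.014,0,0,0,0],[0,0,0,0,0,0,0],[0,0,0,0,0,0,0]]}}

```text
clock: 6.12
tool_pos: [534.5, 63.6, 251.7]
orientation: [[0.919, 0.393, -0.001], [0.393, -0.919, -0.0], [-0.001, -0.0, -1.0]]
ft_force: [-0.2, 0.0, -0.0]
opening: 26.4
grip_force: 59.2
```

```bash
python3 - <<'E'
from c import *
im,m,R,p=look("w2")
n,l,st,ce=cv2.connectedComponentsWithStats(omask(im))
for i in range(1,n):
    if st[i,4]>8: print(st[i],ce[i].round(1),atz("wrist",ce[i],141,m).round(1))
print("ring pred",proj("wrist",[609.5,93,141]),"tip",proj("wrist",[609.5,93,118]))
E
```

```text
clock 6.12 tcp [534.5  63.6 251.7] x [ 0.919  0.393 -0.001] z [-1.1e-03 -4.0e-04 -1.0e+00] q [ 0.12  0.31  0.15  1.41 -0.    2.86] F [-0.2  0.  -0. ] op 26.4 g 59.2
[317  24  32  10  79] [331.3  27.2] [670.  110.2 141. ]
[248  28  58  53  86] [271.7  49. ] [634.4 147.4 141. ]
[307  28  11   1  11] [312.  28.] [663.1 124.2 141. ]
[355  36  37  46  72] [375.6  55.8] [662.5  67.7 141. ]
[257  46   9  10  10] [260.7  50.5] [630.1 155.4 141. ]
[241  78   5  33  39] [242.3  93.4] [591.4 155.8 141. ]
[246  82   2   8  11] [246.4  85.1] [599.  155.2 141. ]
[387  87  11  45 122] [393.4 112.7] [625.2  35.2 141. ]
[244  93   2  11  17] [244.6  98.5] [588.1 152.3 141. ]
[248 131  21  29  38] [258.3 147.1] [554.6 126.5 141. ]
[251 130   8  13  17] [254.6 136.7] [561.5 132.6 141. ]
[364 133  24  28  43] [376.4 146.7] [593.3  36.5 141. ]
[261 147   8   8  12] [264.8 150.5] [554.  120.3 141. ]
[365 149  16  15  18] [372.7 156.1] [584.8  36.1 141. ]
[ 501  160   29   52 1025] [515.  186.7] [ 620.  -108.6  141. ]
[276 165  26  11  90] [290.  169.9] [546.9  94.7 141. ]
[349 164   8   5  11] [353.1 165.8] [570.7  47.8 141. ]
[330 170  14   4  20] [337.  171.7] [560.7  58.1 141. ]
[340 170  13   5  13] [346.  172.4] [563.2  50.9 141. ]
[301 271  35  30 799] [317.8 285.3] [454.4  30.1 141. ]
[287 305  18  10  43] [295.6 310. ] [418.5  38.8 141. ]
ring pred [320.60505237 100.07742091] tip [320.34298269 101.22839147]
```

View pics/w2.png

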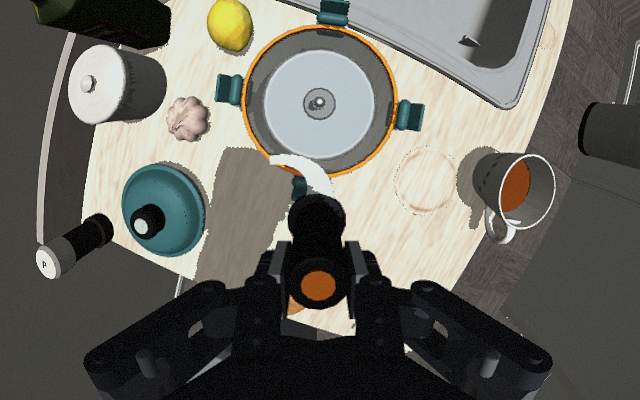

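The wrist view shows the bowl ring with the spindle tip at about (319,102), and the hub held upright with its dot at (318,285). Next I'll fit the ring and the hub's offset in the hand.

```bash
cat >> c.py <<'E'
from scipy.optimize import least_squares
def ringfit(im,m,c0,z=140,rad=64,tol=8):
    y,x=np.nonzero(omask(im));W=np.array([atz("wrist",u,z,m)[:2] for u in np.c_[x,y]])
    W=W[abs(np.hypot(*(W-c0).T)-rad)<tol]
    s=least_squares(lambda q:np.hypot(*(W-q[:2]).T)-q[2],[*c0,rad],loss="soft_l1",f_scale=1.5).x
    print("ring",len(W),s.round(1));return s[:2]
E
python3 - <<'E'
from c import *
s=bot.sense();m=camera_model("wrist");p=np.array(s["tool_pos"]);R=np.array(s["orientation"])
im=cv2.imread("pics/w2.png")
c=ringfit(im,m,[609,93])
g=im[85:120,303:337].max(2);print(im[96:108,312:328].max(2))
dot=atz("wrist",[317.8,285.3],p[2]+28.4,m);print("hub top",dot,"rel tool",R.T@(dot-p))
print("tip at z118 for (319.5,101.5)",atz("wrist",[319.5,101.5],118,m))
# shoulder disc z 64: bright tip
print(R.T@(np.array([*c,251.7])-p))
E
```

```text
ring 863 [608.9  94.   62.7]
[[165 160 161 160 149 162 117 147 147 144 158 166 161 160 163 162]
 [163 164 159 147 107  92  98  99 102  98 113 149 168 165 160 161]
 [164 166 152 119  92  91 116 139 133 114 100 111 152 177 170 164]
 [152 154 130  82  95 112 177 206 195 152 107 101  97 189 175 161]
 [ 97 112 106  86 105 174 240 240 238 211 139  99  93 128 149 162]
 [117 120 104  74 111 210 238 237 237 229 187  89  93 145 162 163]
 [124  96  71  78 110 190 236 239 238 227 164  90  86 140 159 162]
 [ 83 146 131  71  77 110 201 222 220 170  84  83  87 178 172 158]
 [ 83  94  77  57  71  73 104 115 106  89  79  83  73 145 161 160]
 [ 80 138 131  89  62  65  63  76  68  71  76  86 128 150 160 159]
 [ 84 115 145 139  93  57  65  69  60  71  92 141 171 163 161 158]
 [ 84  76 113 129 113 118 128 105 115 120 124 138 178 164 162 159]]
hub top [532.96367914  63.11743188 280.25119057] rel tool [ -1.01927892  -0.73964787 -28.39861143]
tip at z118 for (319.5,101.5) [608.9855991  93.5864738 118.       ]
[8.10090291e+01 6.07293641e-01 3.95629563e-02]
```

Request:
{"name": "apply_moves", "arguments": {"targets": [[0,0.0167,0.001,0,0,0,0],[0,0.02,0,0,0,0,0],[0,0.02,0,0,0,0,0],[0,0.015,0,0,0,0,0],[0,0.01,0,0,0,0,0],[0,0,0,0,0,0,0],[0,0,0,0.01,0,0,0],[0,0,0,0.02,0,0,0],[0,0,0,0.02,0,0,0],[0,0,0,0.012,0,0,0],[0,0,0,0,0,0,0],[0,0,0,0,0,0,0]]}}

```text
clock: 7.17
tool_pos: [608.6, 92.8, 189.5]
orientation: [[0.921, 0.39, -0.003], [0.39, -0.921, -0.001], [-0.003, -0.001, -1.0]]
ft_force: [-0.3, 0.2, -0.2]
opening: 26.3
grip_force: 59.2
```

```bash
python3 - <<'E'
from c import *
im,m,R,p=look("w3")
c=ringfit(im,m,[609,93.8])
mm=omask(im);n,l,st,ce=cv2.connectedComponentsWithStats(mm)
i=max((i for i in range(1,n) if abs(ce[i][0]-318)<25 and abs(ce[i][1]-285)<25),key=lambda i:st[i,4]);d=atz("wrist",ce[i],p[2]+28.4,m)
print("dot",ce[i],d.round(1),"ring-dot in tool",(R.T@(np.r_[c,d[2]]-d)).round(2),"ring-tcp",(R.T@(np.r_[c,p[2]]-p)).round(2))
E
```

```text
clock 7.17 tcp [608.6  92.8 189.5] x [ 0.921  0.39  -0.003] z [-2.8e-03 -6.0e-04 -1.0e+00] q [ 0.15  0.49  0.27  1.35 -0.    2.89] F [-0.3  0.2 -0.2] op 26.3 g 59.2
ring 1586 [609.6  95.3  62.5]
dot [317.80075188 285.24686717] [607.5  93.1 217.9] ring-dot in tool [ 2.85 -1.21 -0.01] ring-tcp [ 1.96 -1.93 -0.  ]
```

Request:
{"name": "apply_moves", "arguments": {"targets": [[0,0.0012,-0.0008,0.004,0,0,0],[0,0,0,0.006,0,0,0],[0,0,0,0.006,0,0,0],[0,0,0,0.006,0,0,0],[0,0,0,0.006,0,0,0],[0,0,0,0,0,0,0]]}}

```text
clock: 7.72
tool_pos: [609.9, 94.8, 160.3]
orientation: [[0.92, 0.391, -0.003], [0.391, -0.92, -0.001], [-0.003, -0.001, -1.0]]
ft_force: [0.2, 0.5, -1.4]
opening: 26.3
grip_force: 59.2
```

Request:
{"name": "apply_moves", "arguments": {"targets": [[0,0,0,0.006,0,0,0],[0,0,0,0.006,0,0,0],[0,0,0,0.006,0,0,0],[0,0,0,0.006,0,0,0],[0,0,0,0.006,0,0,0],[0,0,0,0.004,0,0,0],[0,0,0,0,0,0,0]]}}

```text
clock: 8.3
tool_pos: [610.1, 94.7, 126.8]
orientation: [[0.92, 0.391, -0.002], [0.391, -0.92, -0.0], [-0.002, -0.001, -1.0]]
ft_force: [-0.2, 0.1, -0.3]
opening: 26.4
grip_force: 59.2
```

Request:
{"name": "apply_moves", "arguments": {"targets": [[0,0,0,0.002,0,0,0],[0,0,0,0.002,0,0,0],[0,0,0,0.0015,0,0,0],[0,0,0,0.001,0,0,0],[0,0,0,0,0,0,0]]}}

```text
clock: 8.72
tool_pos: [611.3, 95.0, 122.6]
orientation: [[0.92, 0.391, 0.001], [0.391, -0.92, 0.0], [0.001, 0.0, -1.0]]
ft_force: [-0.9, 0.0, 2.5]
opening: 26.3
grip_force: 59.6
```

Request:
{"name": "apply_moves", "arguments": {"targets": [[0.5,0,0,0,0,0,0],[0.5,0,0,0,0,0,0],[0.5,0,0,0,0,0,0],[0.5,0,0,0,0,0,0],[0.5,0,0,-0.01,0,0,0],[0.5,0,0,-0.02,0,0,0],[0.5,0,0,-0.02,0,0,0],[0.5,0,0,-0.02,0,0,0],[0.5,-0.01,0,-0.02,0,0,0],[0.6,-0.02,0,-0.02,0,0,0],[0.7,-0.02,0,-0.02,0,0,0],[0.8,-0.02,0,0,0,0,0],[1,-0.01,0,0,0,0,0],[1,0,0,0,0,0,0],[1,0,0,0,0,0,0]]}}

```text
clock: 9.97
tool_pos: [537.5, 63.6, 252.9]
orientation: [[0.92, 0.391, 0.002], [0.391, -0.92, 0.0], [0.002, 0.0, -1.0]]
ft_force: [-0.4, -0.4, 0.0]
opening: 85.1
grip_force: 0.0
```

```bash
python3 - <<'E'
from c import *
im,m,R,p=look("w4")
c=ringfit(im,m,[609,94])
n,l,st,ce=cv2.connectedComponentsWithStats(omask(im))
for i in range(1,n):
    if st[i,4]>100: print(st[i],ce[i].round(1),[atz("wrist",ce[i],z,m).round(1) for z in(151,161)])
for d in models.trace("lid","wrist")[:1]+models.trace("lid_knob","wrist")[:1]: 
    print(d["p"],d["extent"],atz("wrist",d["extent"][:2],45,m))
    if d["p"]>.5: cv2.imwrite("pics/lm.png",d["mask"]*255)
s=read_camera("side");h=cv2.cvtColor(s,cv2.COLOR_BGR2HSV)
cv2.imwrite("pics/w4c.png",np.hstack([cv2.resize(im,(500,312)),cv2.resize(s[140:250,310:410],(290,312))]))
E
```

```text
clock 9.97 tcp [537.5  63.6 252.9] x [0.92  0.391 0.002] z [ 1.8e-03  4.0e-04 -1.0e+00] q [0.12 0.31 0.16 1.42 0.   2.86] F [-0.4 -0.4  0. ] op 85.1 g 0.0
ring 1030 [609.4  95.   62.9]
[239  81 142 101 404] [291.5 157.9] [array([561.5,  97.1, 151. ]), array([563.1,  96.9, 161. ])]
[381  96  15  52 120] [390.7 120.2] [array([621. ,  36.4, 151. ]), array([620.2,  38.7, 161. ])]
[ 499  161   30   53 1032] [513.4 188.4] [array([ 619.9, -101.1,  151. ]), array([619.1, -93.2, 161. ])]
[ 259  262   53   55 1562] [285.9 286.3] [array([450.,  59., 151.]), array([456.2,  60.4, 161. ])]
0.79 [163.9, 213.8, 85.7, 89.2] [415.00525333 229.88202257  45.        ]
0.61 [165.8, 214.9, 81.7, 93.8] [414.69370316 226.83544403  45.        ][ WARN:0@1.527] global loadsave.cpp:1063 imwrite_ Unsupported depth image for selected encoder is fallbacked to CV_8U.
```

View pics/w4c.png

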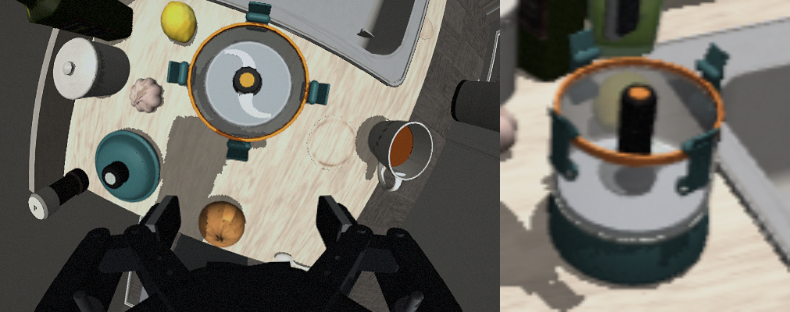

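The blade is seated: the hub is centred and standing on the shoulder, with its dot at (247,80) in the crop, and the contact height matched the expected 122.6. Next is the lid.

Request:
{"name": "apply_moves", "arguments": {"targets": [[1,0,0,0,0,0,-6],[1,0,0,0,0,0,-6],[1,0,0,0,0,0,-6],[1,0,0,0,0,0,-6],[1,0,0,0,0,0,-6],[1,0.0053,-0.0206,0.004,0,0,0],[1,0.0053,-0.0206,0.004,0,0,0],[1,0.0053,-0.0206,0.004,0,0,0],[1,0.0053,-0.0206,0.004,0,0,0],[1,0.0053,-0.0206,0.004,0,0,0],[1,0.0053,-0.0206,0.004,0,0,0],[1,0.0053,-0.0206,0.004,0,0,0],[1,0.0053,-0.0206,0.004,0,0,0],[1,0.0053,-0.0206,0.004,0,0,0],[1,0.0053,-0.0206,0.004,0,0,0],[1,0,0,0,0,0,0],[1,0,0,0,0,0,0]]}}

```text
clock: 11.58
tool_pos: [404.3, 230.6, 211.3]
orientation: [[0.599, 0.8, -0.001], [0.8, -0.599, -0.001], [-0.001, -0.0, -1.0]]
ft_force: [0.5, -0.1, 0.2]
opening: 85.4
grip_force: 0.0
```

```bash
cat > d.py <<'E'
from c import *
def lidfind(im,m,p,c0):
    h=cv2.cvtColor(im,cv2.COLOR_BGR2HSV)
    l=models.trace("lid","wrist")
    for d in l[:1]: print("lid",round(d["p"],2),np.round(d["extent"]),atz("wrist",d["extent"][:2],33,m).round(1))
    mask=d["mask"].astype(np.uint8)
    cs,_=cv2.findContours(mask,cv2.RETR_EXTERNAL,cv2.CHAIN_APPROX_NONE);k=max(cs,key=cv2.contourArea)[:,0]
    # silhouette: fit projected rim circle (r66,z33)
    t=np.linspace(0,2*np.pi,90)
    from scipy.spatial import cKDTree
    def f(q):
        P=np.array([PJ([q[0]+66*np.cos(a),q[1]+66*np.sin(a),36]) for a in t]);return cKDTree(k).query(P)[0]
    MR=np.array(m["rotation"]);MX=np.array(m["xyz"])
    def PJ(X):
        c=MR.T@(np.array(X)-MX);r=np.hypot(c[0],c[1]);a=np.arctan2(r,c[2]);return [m["cx"]+m["fx"]*a*c[0]/r,m["cy"]+m["fy"]*a*c[1]/r]
    s=least_squares(f,c0,loss="soft_l1",f_scale=1);print("lid fit",s.x.round(1),"resid px",np.median(f(s.x)).round(2));return s.x
E
python3 - <<'E'
from d import *
im,m,R,p=look("w5")
c=lidfind(im,m,p,[405,230])
print("rel tool",(R.T@(np.r_[c,p[2]]-p)).round(1))
for z in (56,87): print(z,proj("wrist",[*c,z]).round(1))
E
```

```text
clock 11.58 tcp [404.3 230.6 211.3] x [ 0.599  0.8   -0.001] z [-8.e-04 -8.e-04 -1.e+00] q [ 0.52  0.18 -0.12  1.27 -0.    2.73] F [ 0.5 -0.1  0.2] op 85.4 g 0.0
lid 0.68 [312. 173. 124. 122.] [404.  241.7  33. ]
lid fit [405.1 239.8] resid px 1.23
rel tool [ 7.8 -4.9 -0. ]
56 [312.6 177.9]
87 [312. 185.]
```

View pics/w5.png

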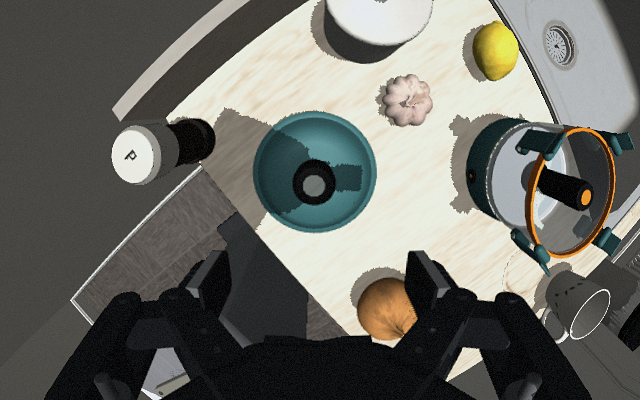

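The knob's top is at about (314,186), roughly 6.7 mm ahead and 3 mm to the -y side in tool axes. The mill and canister are well clear, so I'll descend and grip.

Request:
{"name": "apply_moves", "arguments": {"targets": [[0.85,0.0067,-0.003,0,0,0,0],[0.85,0,0,0.017,0,0,0],[0.85,0,0,0.017,0,0,0],[0.85,0,0,0.017,0,0,0],[0.85,0,0,0.017,0,0,0],[0.85,0,0,0.017,0,0,0],[0.85,0,0,0.017,0,0,0],[0.85,0,0,0.017,0,0,0],[0.85,0,0,0.017,0,0,0],[0.85,0,0,0.016,0,0,0],[0.4,0,0,0,0,0,0],[0,0,0,0,0,0,0],[0,0,0,0,0,0,0],[0,0,0,0,0,0,0],[0,0,0,0,0,0,0],[0,0,0,0,0,0,0],[0,0,0,0,0,0,0]]}}

```text
clock: 13.1
tool_pos: [407.3, 237.5, 60.8]
orientation: [[0.602, 0.799, 0.002], [0.799, -0.602, 0.001], [0.002, 0.001, -1.0]]
ft_force: [0.1, -0.8, 2.0]
opening: 37.1
grip_force: 60.2
```

Request:
{"name": "apply_moves", "arguments": {"targets": [[0,0,0,-0.015,0,0,0],[0,0,0,-0.025,0,0,0],[0,0,0,-0.025,0,0,0],[0,0,0,-0.025,0,0,0],[0,0,0,-0.025,0,0,0],[0,0,0,-0.025,0,0,0],[0,0,0,-0.025,0,0,0],[0,0,0,-0.025,0,0,0],[0,0,0.01,0,0,0,0],[0,0,0.02,0,0,0,0],[0,0,0.02,0,0,0,0],[0,0,0.02,0,0,0,0],[0,0,0.02,0,0,0,0],[0,0,0.01,0,0,0,0],[0,0,0,0,0,0,0],[0,0,0,0,0,0,0]]}}

```text
clock: 14.43
tool_pos: [485.6, 176.5, 248.8]
orientation: [[0.602, 0.798, -0.002], [0.798, -0.602, -0.0], [-0.002, -0.002, -1.0]]
ft_force: [0.1, 0.5, -2.1]
opening: 37.6
grip_force: 60.6
```

```bash
python3 - <<'E'
from d import *
im,m,R,p=look("w6")
c=ringfit(im,m,[609.3,94.5])
print("ring rel tool",(R.T@(np.r_[c,p[2]]-p)).round(1),"known axis rel",(R.T@(np.array([609.4,94.6,p[2]])-p)).round(1))
for z in(26.5,28): print("tool-axis at knob top px",proj("wrist",p-R[:,2]*z).round(1))
print("1mm +x px",proj("wrist",p-R[:,2]*26.5+5*R[:,0]).round(1))
E
```

```text
clock 14.43 tcp [485.6 176.5 248.8] x [ 0.602  0.798 -0.002] z [-2.4e-03 -2.0e-04 -1.0e+00] q [0.35 0.27 0.09 1.39 0.   2.57] F [ 0.1  0.5 -2.1] op 37.6 g 60.6
ring 624 [609.3  95.1  63. ]
ring rel tool [  9.5 147.7  -0.3] known axis rel [  9.2 148.1  -0.3]
tool-axis at knob top px [321.7 282. ]
tool-axis at knob top px [321.7 283.8]
1mm +x px [321.8 272.1]
```

View pics/w6.png

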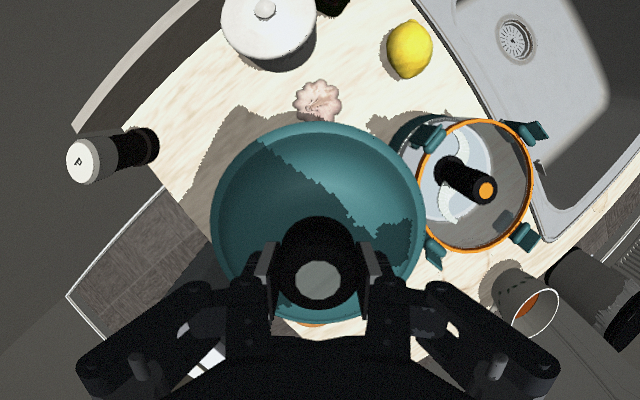

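The knob is held centred, with its grey disc at about (319,283) against (322,283) predicted. The bowl ring fit agrees with the known axis, so I'll move over the bowl and start down.

Request:
{"name": "apply_moves", "arguments": {"targets": [[0,0.001,0.01,0,0,0,0],[0,0.001,0.02,0,0,0,0],[0,0.001,0.02,0,0,0,0],[0,0.001,0.02,0,0,0,0],[0,0.001,0.02,0,0,0,0],[0,0.001,0.02,0,0,0,0],[0,0.001,0.02,0,0,0,0],[0,0.002,0.012,0,0,0,0],[0,0,0.006,0,0,0,0],[0,0,0,0,0,0,0],[0,0,0,0.015,0,0,0],[0,0,0,0.015,0,0,0],[0,0,0,0.01,0,0,0],[0,0,0,0,0,0,0],[0,0,0,0,0,0,0]]}}

```text
clock: 15.73
tool_pos: [608.8, 95.5, 209.4]
orientation: [[0.601, 0.799, -0.002], [0.799, -0.601, -0.0], [-0.001, -0.001, -1.0]]
ft_force: [0.9, -0.2, -2.8]
opening: 37.4
grip_force: 60.7
```

Request:
{"name": "apply_moves", "arguments": {"targets": [[0,-0.0003,0.001,0.005,0,0,0],[0,0,0,0.006,0,0,0],[0,0,0,0.006,0,0,0],[0,0,0,0.005,0,0,0],[0,0,0,0,0,0,0],[0,0,0,0,0,0,0]]}}

```text
clock: 16.23
tool_pos: [610.0, 94.1, 187.2]
orientation: [[0.602, 0.799, -0.001], [0.799, -0.602, -0.0], [-0.001, -0.001, -1.0]]
ft_force: [0.8, -0.2, -1.4]
opening: 37.1
grip_force: 60.7
```

```bash
python3 - <<'E'
from c import *
a=read_camera("side")[130:250,300:420];b=read_camera("scene")[130:230,235:345]
cv2.imwrite("pics/s7.png",np.hstack([cv2.resize(a,(400,400),interpolation=2),cv2.resize(b,(400,400),interpolation=2)]))
E
```

```text
(no output)
```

View pics/s7.png

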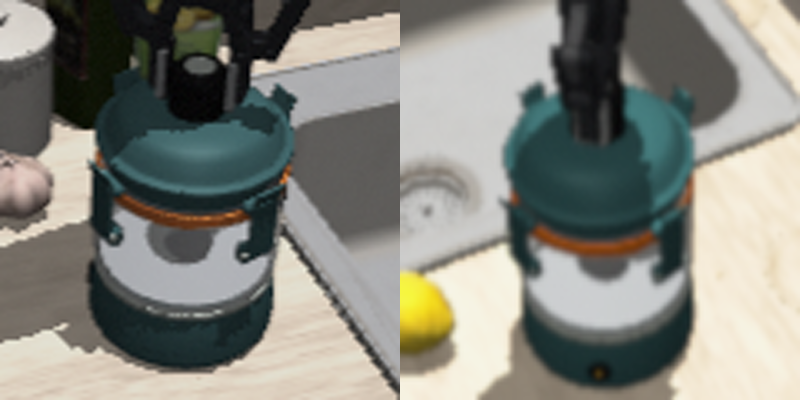

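The lid sits centred between the four clips, with its plug in the bowl's mouth and no contact force yet. I'll press on.

Request:
{"name": "apply_moves", "arguments": {"targets": [[0,0,0,0.002,0,0,0],[0,0,0,0.002,0,0,0],[0,0,0,0.002,0,0,0],[0,0,0,0,0,0,0]]}}

```text
clock: 16.67
tool_pos: [610.3, 94.0, 181.6]
orientation: [[0.602, 0.799, -0.0], [0.799, -0.602, -0.0], [-0.0, -0.0, -1.0]]
ft_force: [-0.1, -0.3, -1.5]
opening: 37.3
grip_force: 60.6
```

Request:
{"name": "apply_moves", "arguments": {"targets": [[0,0,0,0.002,0,0,0],[0,0,0,0.002,0,0,0],[0,0,0,0.002,0,0,0],[0,0,0,0.001,0,0,0],[0,0,0,0,0,0,0]]}}

```text
clock: 17.08
tool_pos: [611.1, 94.0, 177.4]
orientation: [[0.602, 0.799, 0.004], [0.799, -0.602, 0.0], [0.002, 0.003, -1.0]]
ft_force: [-3.0, -1.0, 6.4]
opening: 37.5
grip_force: 61.5
```

Request:
{"name": "apply_moves", "arguments": {"targets": [[0,-0.0005,-0.0006,0.002,0,0,0],[0,0,0,0.002,0,0,0],[0,0,0,0.002,0,0,0],[0,0,0,0,0,0,0]]}}

```text
clock: 17.42
tool_pos: [610.0, 94.0, 168.5]
orientation: [[0.602, 0.799, 0.001], [0.799, -0.602, -0.0], [0.0, 0.001, -1.0]]
ft_force: [-0.6, -1.6, 1.1]
opening: 37.3
grip_force: 60.8
```

It snapped. Now I'll press it home with a margin.

Request:
{"name": "apply_moves", "arguments": {"targets": [[0,0,0,0.002,0,0,0],[0,0,0,0.002,0,0,0],[0,0,0,0.002,0,0,0],[0,0,0,0.001,0,0,0],[0,0,0,0,0,0,0],[0,0,0,0,0,0,0]]}}

```text
clock: 17.92
tool_pos: [610.1, 94.0, 165.8]
orientation: [[0.602, 0.799, 0.004], [0.799, -0.602, 0.0], [0.003, 0.003, -1.0]]
ft_force: [-5.8, -3.3, 17.3]
opening: 37.7
grip_force: 62.5
```

Request:
{"name": "apply_moves", "arguments": {"targets": [[0,0,0,0.001,0,0,0],[0,0,0,0.001,0,0,0],[0,0,0,0,0,0,0],[0,0,0,0,0,0,0]]}}

```text
clock: 18.25
tool_pos: [610.1, 94.0, 165.8]
orientation: [[0.602, 0.799, 0.005], [0.799, -0.602, 0.001], [0.004, 0.004, -1.0]]
ft_force: [-8.7, -2.9, 24.4]
opening: 37.2
grip_force: 63.3
```

```bash
python3 - <<'E'
from c import *
s=bot.sense();print(s["tool_pos"],s["ft_force"],s["moment"])
a=read_camera("side")[130:250,300:420];b=read_camera("scene")[130:230,235:345]
cv2.imwrite("pics/s8.png",np.hstack([cv2.resize(a,(400,400),interpolation=2),cv2.resize(b,(400,400),interpolation=2)]))
E
```

```text
[610.0970142   93.98140664 165.75923745] [-8.73352691 -2.9126233  24.43219663] [-0.43200173  2.11719291  0.00836773]
```

View pics/s8.png

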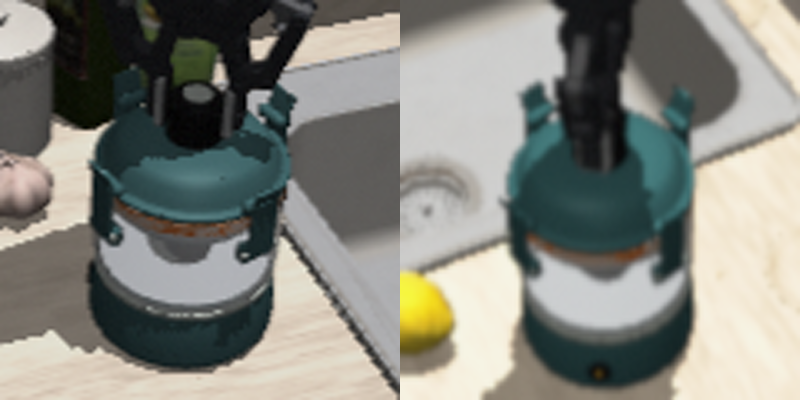

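The lid is flush and under the clips: pressing harder raised the force from 17 to 24 N with no further travel, so it is on the hard stop. The orange now shows only as the ring pushed in behind the clear wall.

```bash
python3 -c "
from rig import bot
print(bot.hand_in())"
```

```text
the job is handed in; nothing more can be done
None
```

The job is handed in: the blade sits fully down on the spindle, the lid is snapped under the clips, and the gripper is still pressing it flush on the rim with about 24 N, so the switch ring should be fully in; the ring was not read directly, and the onion, garlic and mug were not touched.

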